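# Refit the gearbox inspection cover and hold it against its seal

### The job

Close up the open gear housing: first turn the winged quarter-turn stud on its frame counter-clockwise (seen from above) until the wing lies straight across the housing, in line with the slot that the loose aluminium cover will have there. Then pick up the cover by its handle, lower it slot-end over the wing so that the wing comes up through the slot, and press it down square on the frame until the springy rubber seal is squeezed flat. Finish still holding the cover pressed down, and leave the tools and stock on the bench where they are.

Things in the scene. Friction and masses are not known exactly. Their poses are not given: they have to be found in the camera images.
- housing: Green cast gear housing, fixed to the bench: 200 (its x) by 130 (its y) by 80 mm high, open at the top with gears inside, on a 220 by 150 mm, 8 mm thick foot. Origin: centre of its underside. x runs along its length towards the end with the winged stud, z up.
- frame_center (a point): Centre of the flat frame on top of the housing, 80 mm above the bench, straight above the housing's origin. The seated cover's underside origin belongs here, with its axes parallel to the housing's, same way round.
- wing (a joint): Angle (rad) of the quarter-turn stud: 0 = wing along the housing's x, grows counter-clockwise seen from above; 1.571 = wing straight across the housing (along its y), in line with the cover's slot when the cover is fitted. Turns freely from -0.2 to 2.3, no click or stop at 1.571; a light friction (0.06 Nm) keeps it where it is left.
- wing_top (a point): Centre of the top of the steel wing, on its turning axis: on the frame at x = +58, y = 0 of the housing, 34 mm above the frame. The wing is a bar 34 mm long, 10 mm thick and 20 mm high (14 to 34 mm above the frame), on a 10 mm round neck.
- seal (a joint): How far (m) the black rubber seal is squeezed: 0 = free, standing 6 mm above the frame; 0.006 = flat, cover on the metal frame. Outline 150 by 92 mm, 8 mm wide, centred on the frame. It starts to give at 5 N and takes 11 N to be flat (weight of the cover included); the cover's own weight does not squeeze it.
- cover: Loose aluminium cover, about 0.35 kg, 180 (its x) by 112 (its y) by 5 mm, lying flat on the bench. Origin: centre of its underside. A slot 16 (x) by 40 mm (y) goes through it, centred at x = +58, y = 0. On top in the middle stands a black bar handle.
- handle (a point): Centre of the handle's bar, 41 mm above the cover's underside, over the cover's origin. The bar is 76 mm long along the cover's x, 14 mm wide (y) and 14 mm high (34 to 48 mm above the underside), on two round posts 12 mm across at x = +-28 mm.
- file: Flat file, 230 by 22 by 13 mm, lying in the middle of the bench; bystander.
- collar: Steel collar, 44 mm across, 18 mm high; bystander.
- hammer: Hammer lying towards the far edge; bystander.
- wrench: Wrench lying at the left; bystander.
- bottle: White plastic bottle, 56 mm across, 150 mm high, standing towards the far edge; bystander.
- barstock: Piece of round steel bar, 32 mm across, 110 mm high, standing at the right; bystander.
Not all that is in view belongs to the job. Of the things that look like the cover, take the one that is farthest from the robot's base at the start.

How it is judged:
By the outcome, as a careful person would: the job done as asked, in the order asked, and still so for the second after the job is handed in, while the arm keeps its last pose, push and grip.
It also fails if it takes over 51 s, if anything falls off the work surface, if the arm or the gripper's body presses on something with over 40 N, if the wrist force passes 120 N, or if a joint passes its speed limit or range.

### The arm

A 6-joint arm with a two-finger parallel gripper is mounted at the origin on the work surface. World frame = base frame: x ahead of the robot, y to its left, z up, the work surface at z = 0. Lengths are in m, angles in degrees, forces in N, time in s.
With the tool pointing down it reaches from about 0.4 to 0.825 m from the base axis. Payload 7 kg.
Tool frame: the origin (TCP) lies midway between the tips of the shut fingers; the grasp point (between the pads) lies 19 mm behind it; z points along the fingers, y is the line along which they close (so a half turn about z gives the same grasp; the last joint's range is limited). The gripper opens to 88 mm and grips with 3 to 60 N. Pads are 19 mm wide; open, the fingers measure 130 mm over their backs; the gripper's body (78 mm by 193 mm) begins 47 mm behind the grasp point.
Start: joints at [92.997, 20.546, 0.682, 0, -70.136, -16.507], TCP at [0.158, 0.656, 0.197] pointing down, gripper open.
Joint ranges: [-176.03, 176.03], [-82.01, 121.73], [-58.28, 71.71], [-173.87, 95.51], [-174.79, -0.11], [-173.66, 173.66]. Speed limits (degrees/s): [136.94, 136.94, 172.46, 180, 180, 180].

### API

Orientations are given as [roll, pitch, yaw] about the fixed x, y, z axes, in that order (R = Rz(yaw) Ry(pitch) Rx(roll)).
In Python, from plant import ctrl gives the robot as it stands. The module is installed in compiled form; this text tells all that it offers.
- The arm moves only by the tool send_rows, never from a script. Its argument "plan" is a list that holds one entry, the list of rows, each a list of 6 numbers: the shift along the tool's x, y, z in fractions of the full range, 1 being 1000 mm, then the turn, a rotation vector about the tool's x, y, z in parts of the range, where 1.0 means 4 rad. A call has 1 to 8 rows; each row is the pose to reach, as a shift and turn from the pose commanded when the call began, along the tool's axes at that moment; what a row does not reach only later rows make up. A row lasts 1/12 s, in which the tool goes at most 41.7 mm and 7.16 degrees, less where a joint would pass 70% of its speed; a pose out of reach is approached as far as the arm can. A shift or turn number past 1, either way, is cut back to 1. A call with a gripper value outside its range is refused whole. "fingers" is the opening, from 0 (shut) to 1 (fully open), set as the call begins (left out, the last holds). The fingers move at their own pace and stop on an object; the grip force is fixed at half the most. Time passes only in rows, so rows that repeat a pose let the fingers close. It gives the time, the measured TCP pose, the force, the opening and the grip force at its end, in the units of the state.
- ctrl.get_obs(): the state, without advancing time (a new reading comes with each control period).
- ctrl.snapshot(name): name is "scene" or "top"; returns a dict with "img" (384x512x3 uint8, red, green, blue), "K" (3x3 intrinsics, pixels), "pose" (4x4, takes a point from camera to world coordinates). Camera axes: x right, y down, z forward; pixel columns grow to the right and rows downward; lengths in m; the calibration is good to about 2 mm. A picture is of the moment at which its call begins. There is no depth.
- ctrl.close_job(): hands the job in; it is judged then, once.
The state is a dict: "clock": time; "joint_pos": joint angles; "qvel": joint speeds; "tau": joint torques, N m; "tool_pos": TCP position; "orientation": TCP orientation; "force": force on the tool from outside, world axes, zero at the start; "moment": the same for the moment, N m; "opening": finger opening in m; "gripper_force": force on a finger pad.
Only numpy, scipy, OpenCV 4.12 (cv2) and the standard library are available. Lean on these libraries where they do the work, as an engineer would, in place of code of your own. Each camera call takes 0.05 s, during which the arm holds its last target. There are 200 camera calls.

## Working session

There is one attempt and no reset: what is moved stays moved. The work goes in short steps, Python scripts to look and compute and a tool call to move; the robot and the scene stay as the last step left them, time stands still between calls to the robot, and variables do not carry over. Pictures are saved under pics/ and viewed, at most 10 in all, crops included, and the job is handed in when it is done.

Besides the shell and the picture viewer there is one more tool, called after "Emit:" as name(argument=value, ...) on one line, values as JSON. send_rows: Moves the arm, as the interface text tells. Its arguments: {"type":"object","properties":{"plan":{"type":"array","items":{"type":"array","items":{"type":"array","items":{"type":"number"}}}},"fingers":{"type":"number"}},"required":["plan"]}

```bash
mkdir -p pics
python3 - <<'E'
from plant import ctrl
import cv2,numpy as np,pickle
o=ctrl.get_obs();print(o)
d={}
for n in("scene","top"):
    s=ctrl.snapshot(n);d[n]=s;cv2.imwrite(f"pics/{n}0.png",s["img"][:,:,::-1]);print(n,s["K"].round(1).tolist(),s["pose"].round(3).tolist())
pickle.dump(d,open("s0.pkl","wb"))
E
```

```text
{'clock': 0.0, 'joint_pos': array([ 9.29963294e+01,  2.05925676e+01,  6.33573342e-01, -2.11002029e-02,
       -7.01354359e+01, -1.65081659e+01]), 'qvel': array([ 0.05878019, -0.0371901 , -0.07691763,  0.12768698,  0.03421464,
        0.08852661]), 'tau': array([ 5.11237213e-04, -5.82718277e+01,  2.93062645e+01,  6.99768305e+00,
        7.06877807e-03, -1.49211683e-04]), 'tool_pos': array([0.15759501, 0.65578881, 0.19640534]), 'orientation': array([ 1.79903826e+02, -7.81751780e-03, -1.35190161e+01]), 'force': array([0.25433937, 0.08514528, 0.75640795]), 'moment': array([ 0.04008364, -0.02899959, -0.03757361]), 'gripper_force': 0.0, 'opening': 0.08773990706002228}
scene [[350.1, 0.0, 258.6], [0.0, 350.1, 190.3], [0.0, 0.0, 1.0]] [[-0.834, 0.34, -0.434, 0.982], [0.551, 0.506, -0.663, 0.675], [-0.006, -0.793, -0.61, 0.727], [0.0, 0.0, 0.0, 1.0]]
top [[485.5, 0.0, 249.8], [0.0, 485.5, 192.6], [0.0, 0.0, 1.0]] [[-0.019, -0.99, 0.141, 0.334], [-1.0, 0.022, 0.014, -0.011], [-0.017, -0.141, -0.99, 1.478], [0.0, 0.0, 0.0, 1.0]]
```

View pics/scene0.png

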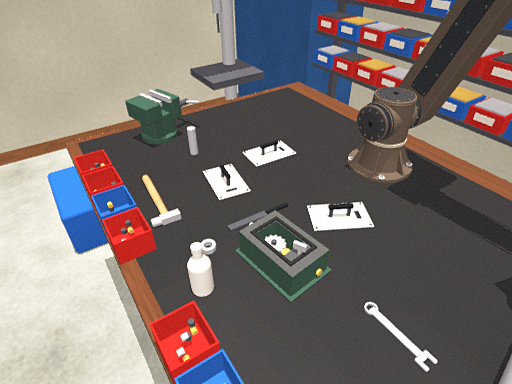

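View pics/top0.png

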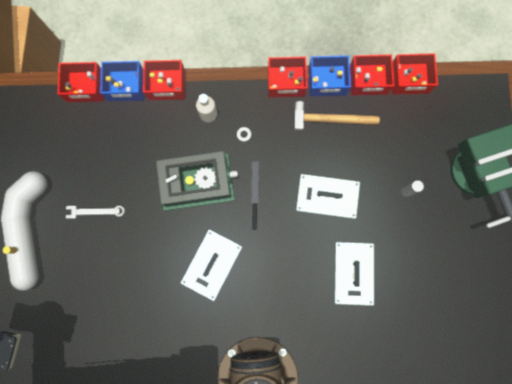

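The scene view shows the housing at about (283,252), with the bottle, collar, file, hammer and three white covers around it. In the top view the housing is at (195,180) and the covers are at (328,196), (211,265) and (354,273). The one at (328,196) is farthest from the base at (257,370).

```bash
cat > h.py <<'E'
import cv2,numpy as np
def ray(s,uv,z):
    uv=np.atleast_2d(np.asarray(uv,float)); d=(s["pose"][:3,:3]@np.linalg.inv(s["K"])@np.c_[uv,np.ones(len(uv))].T).T
    c=s["pose"][:3,3]; return c+d*((z-c[2])/d[:,2])[:,None]
def proj(s,P):
    P=np.atleast_2d(P); q=(P-s["pose"][:3,3])@s["pose"][:3,:3]; q=q@s["K"].T; return q[:,:2]/q[:,2:]
E
python3 - <<'E'
import pickle,cv2,numpy as np
from h import *
d=pickle.load(open("s0.pkl","rb"));t=d["top"];im=t["img"];sc=d["scene"]["img"]
hsv=cv2.cvtColor(im,cv2.COLOR_RGB2HSV)
w=((hsv[...,2]>150)&(hsv[...,1]<60)).astype(np.uint8)*255
w[:110]=0
for c in cv2.findContours(w,cv2.RETR_EXTERNAL,cv2.CHAIN_APPROX_NONE)[0]:
    if cv2.contourArea(c)<1200: continue
    P=ray(t,c[:,0],0.005)
    r=cv2.minAreaRect((P[:,:2]*1000).astype(np.float32));print(cv2.boundingRect(c),np.round(r[0],1),np.round(r[1],1),round(r[2],2),"dist",np.hypot(*r[0]))
a=cv2.resize(im[140:220,145:245,::-1],None,fx=4,fy=4,interpolation=cv2.INTER_CUBIC)
b=cv2.resize(im[160:240,280:380,::-1],None,fx=4,fy=4,interpolation=cv2.INTER_CUBIC)
c=cv2.resize(sc[205:305,230:330,::-1],None,fx=2.8,fy=2.8,interpolation=cv2.INTER_CUBIC)
e=cv2.resize(sc[150:210,190:290,::-1],None,fx=4,fy=4,interpolation=cv2.INTER_CUBIC)
o=np.zeros((600,800,3),np.uint8);o[:320,:400]=a;o[:320,400:]=b;o[320:,:280]=c[:280];o[320:560,400:]=e
cv2.imwrite("pics/c0.png",o)
E
```

```text
(335, 242, 39, 64) [ 295.2 -296.1] [113.9 184.6] 86.85 dist 418.1427759208937
(180, 229, 62, 72) [328.8 130.3] [117.4 185.4] 61.47 dist 353.62025960093086
(296, 174, 64, 45) [ 529.6 -228.4] [185.1 117.4] 80.97 dist 576.7253076626877
(1, 172, 42, 118) [446.6 718.5] [118.  357.7] 86.96 dist 845.9958406131268
```

View pics/c0.png

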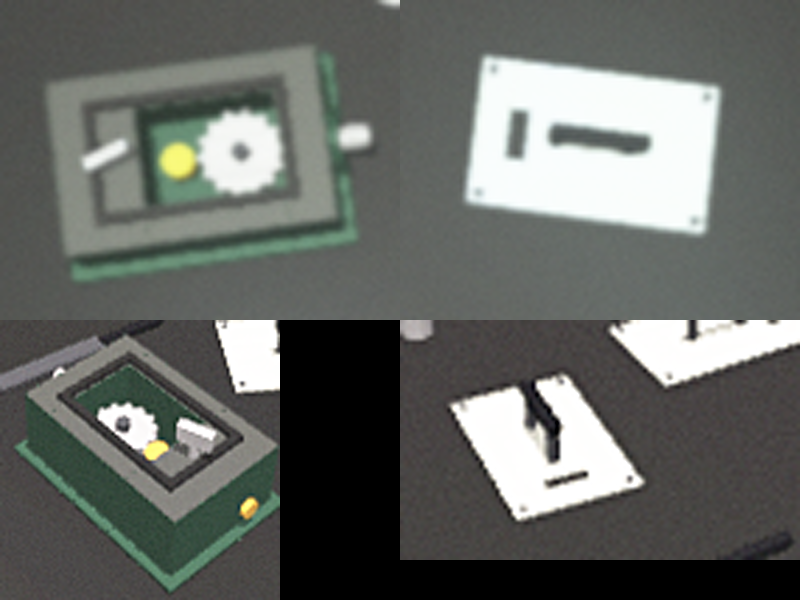

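The crops show the stud and wing at the left (+y) end of the housing. The wing is at about (105,155) in its crop, tilted from the housing's long axis. The far cover has its slot at its left end, (517,135), and a dark handle at (600,138).

Run:
```python
import pickle,cv2,numpy as np
from h import *
d=pickle.load(open("s0.pkl","rb"));t=d["top"]
def up(s,x0,y0,x1,y1,f=4): return cv2.resize(s["img"][y0:y1,x0:x1],None,fx=f,fy=f,interpolation=cv2.INTER_CUBIC)
def full(c,x0,y0,f=4): return (c.reshape(-1,2)+.5)/f-.5+np.array([x0,y0])
def rect(s,c,x0,y0,z):
    P=ray(s,full(c,x0,y0),z)[:,:2]*1000; r=cv2.minAreaRect(P.astype(np.float32)); b=cv2.boxPoints(r)
    M=cv2.moments(P.astype(np.float32)); e=sorted([b[1]-b[0],b[2]-b[1]],key=np.linalg.norm)[1]
    return np.round(r[0],1),np.round([M['m10']/M['m00'],M['m01']/M['m00']],1),np.round(r[1],1),round(np.degrees(np.arctan2(e[1],e[0])),2)
def big(m,n=1): return sorted(cv2.findContours(m.astype(np.uint8)*255,cv2.RETR_EXTERNAL,cv2.CHAIN_APPROX_NONE)[0],key=cv2.contourArea)[-n:]
# cover
for n,box in(("top",(285,165,375,230)),("scene",(195,155,258,205))):
    s=d[n];u=up(s,*box);g=cv2.cvtColor(u,cv2.COLOR_RGB2GRAY)
    for th in(140,): print(n,"cover",rect(s,big(g>th)[0],*box[:2],0.005))
    if n=="top":
        c=big(g>140)[0];m=np.zeros_like(g);cv2.drawContours(m,[c],-1,255,-1);m=cv2.erode(m,np.ones((17,17)))
        for q in big((g<130)&(m>0),2): print("dark",rect(s,q,*box[:2],0.005),rect(s,q,*box[:2],0.048))
# housing frame
box=(150,145,250,215);u=up(t,*box);hv=cv2.cvtColor(u,cv2.COLOR_RGB2HSV)
print("samples frame/bench/green",[hv[int((y)),int(x)].tolist() for x,y in((70,160),(200,50),(30,130),(300,240))])
g=hv[...,2]
for th in(85,95,105):
    m=(g>th)&(hv[...,1]<60); m[:, 290:]=0; c=big(cv2.morphologyEx(m.astype(np.uint8),cv2.MORPH_OPEN,np.ones((5,5))))[0]
    print("frame",th,rect(t,c,*box[:2],0.08))
box=(160,165,182,192);u=up(t,*box);g=cv2.cvtColor(u,cv2.COLOR_RGB2GRAY)
for th in(170,190): print("wing",rect(t,big(g>th)[0],*box[:2],0.114))
```

```text
top cover (array([ 529.6, -228.4]), array([ 529.5, -228.4]), array([186.5, 118.4]), np.float32(81.11))
dark (array([ 538.8, -171.1]), array([ 538.6, -171.1]), array([ 8.7, 32.8]), np.float32(-10.09)) (array([ 532.8, -166.4]), array([ 532.7, -166.4]), array([ 8.5, 31.9]), np.float32(-10.09))
dark (array([ 533.2, -233.3]), array([ 533.8, -233.2]), array([73.5, 13.8]), np.float32(81.54)) (array([ 527.4, -226.8]), array([ 528. , -226.7]), array([71.4, 13.4]), np.float32(81.54))
scene cover (array([ 533.3, -225.5]), array([ 535.3, -221.2]), array([189.6, 116.8]), np.float32(81.28))
samples frame/bench/green [[43, 16, 111], [45, 14, 141], [42, 14, 94], [60, 8, 101]]
frame 85 (array([577.4, 192.1]), array([570.9, 182.4]), array([207.4, 206.9]), np.float32(88.8))
frame 95 (array([583.7, 179.7]), array([583.8, 183.2]), array([134.7, 200. ]), np.float32(-83.04))
frame 105 (array([583.2, 178.8]), array([583.6, 182.5]), array([132. , 197.9]), np.float32(-83.02))
wing (array([575.7, 233.3]), array([575.6, 233.4]), array([11.1, 35.6]), np.float32(-64.14))
wing (array([575.7, 233.3]), array([575.5, 233.4]), array([ 9.6, 33.7]), np.float32(-62.93))
```

Run:
```python
import pickle,cv2,numpy as np
from h import *
d=pickle.load(open("s0.pkl","rb"))
a=np.radians(97);ex=np.array([np.cos(a),np.sin(a),0]);ey=np.array([-ex[1],ex[0],0]);c=np.array([.5834,.1792,.08])
for n in("top","scene"):
    s=d[n];g=cv2.GaussianBlur(cv2.cvtColor(s["img"],cv2.COLOR_RGB2GRAY),(0,0),.7).astype(np.float32)
    im=s["img"].astype(np.float32)
    def edges(f,lo,hi):
        k=np.arange(lo,hi,.5);P=np.array([f(x) for x in k]);uv=proj(s,P).astype(np.float32)
        return k,cv2.remap(im,uv[:,0],uv[:,1],cv2.INTER_LINEAR).reshape(len(k),3)
    # strongest colour change near the expected edges
    for nm,f,lo,hi in([("+x",lambda x,o:c+ex*x/1e3+ey*o/1e3,85,115),("-x",lambda x,o:c-ex*x/1e3+ey*o/1e3,85,115)]):
        r=[]
        for o in(-50,-40,-30,30,40,50):
            k,v=edges(lambda x:f(x,o),lo,hi);q=np.abs(v[6:]-v[:-6]).sum(1);r.append((k[3:-3][q.argmax()],round(float(q.max()))))
        print(n,nm,r)
    for nm,f in(("+y",lambda x,o:c+ey*x/1e3+ex*o/1e3),("-y",lambda x,o:c-ey*x/1e3+ex*o/1e3)):
        r=[]
        for o in(-80,-50,-20,20,50,80):
            k,v=edges(lambda x:f(x,o),53,78);q=np.abs(v[6:]-v[:-6]).sum(1);r.append((k[3:-3][q.argmax()],round(float(q.max()))))
        print(n,nm,r)
```

```text
top +x [(np.float64(97.0), 66), (np.float64(98.0), 63), (np.float64(96.5), 60), (np.float64(97.5), 69), (np.float64(98.5), 59), (np.float64(97.0), 68)]
top -x [(np.float64(102.0), 61), (np.float64(102.5), 75), (np.float64(102.5), 86), (np.float64(103.0), 85), (np.float64(102.0), 83), (np.float64(102.5), 78)]
top +y [(np.float64(75.5), 107), (np.float64(65.5), 112), (np.float64(75.5), 106), (np.float64(67.0), 102), (np.float64(66.0), 107), (np.float64(76.0), 100)]
top -y [(np.float64(65.5), 60), (np.float64(64.0), 63), (np.float64(65.0), 64), (np.float64(65.0), 69), (np.float64(63.5), 61), (np.float64(64.5), 69)]
scene +x [(np.float64(98.0), 138), (np.float64(98.0), 159), (np.float64(98.0), 176), (np.float64(98.0), 131), (np.float64(98.5), 145), (np.float64(98.0), 157)]
scene -x [(np.float64(113.0), 102), (np.float64(101.5), 109), (np.float64(105.0), 426), (np.float64(107.0), 25), (np.float64(101.5), 168), (np.float64(100.5), 180)]
scene +y [(np.float64(62.0), 111), (np.float64(62.5), 106), (np.float64(62.5), 113), (np.float64(62.5), 116), (np.float64(63.0), 110), (np.float64(62.5), 131)]
scene -y [(np.float64(67.0), 164), (np.float64(67.5), 156), (np.float64(67.0), 166), (np.float64(66.0), 160), (np.float64(67.0), 194), (np.float64(66.5), 150)]
```

```bash
cat >> h.py <<'E'
from scipy.spatial.transform import Rotation as Ro
def go(x,y,z,yaw):
    from plant import ctrl
    o=ctrl.get_obs();R=Ro.from_euler('xyz',o["orientation"],degrees=True);T=Ro.from_euler('xyz',[180,0,yaw],degrees=True)
    p=o["tool_pos"]; print("t",round(o["clock"],2),"pos",p.round(4),o["orientation"].round(2),"F",o["force"].round(1),"M",o["moment"].round(2),"op",round(o["opening"],4),"gf",o["gripper_force"])
    print("row",np.r_[R.inv().apply(np.array([x,y,z])-p)*100,(R.inv()*T).as_rotvec(degrees=True)].round(2))
E
python3 -c "
from h import *
go(.5758,.2336,.150,-63.6)"
```

```text
t 0.1 pos [0.1576 0.6558 0.1965] [ 1.7991e+02 -1.0000e-02 -1.3520e+01] F [ 0.4  0.2 -0.4] M [-0.02  0.02  0.03] op 0.0876 gf 0.0
row [ 5.053e+01  3.128e+01  4.710e+00  8.000e-02 -4.000e-02  5.008e+01]
```

The manual's scale: shifts go in shares of 1000 mm and turns go in shares of 4 rad. Converting my numbers, 50.5 cm / 100 = 0.505, 31.3 cm / 100 = 0.313, 50 degrees / 229.1831 = 0.2182.

Emit:
send_rows(plan=[[[0.505,0.313,0.047,0,0,0.2182],[0.505,0.313,0.047,0,0,0.2182],[0.505,0.313,0.047,0,0,0.2182],[0.505,0.313,0.047,0,0,0.2182],[0.505,0.313,0.047,0,0,0.2182],[0.505,0.313,0.047,0,0,0.2182],[0.505,0.313,0.047,0,0,0.2182],[0.505,0.313,0.047,0,0,0.2182]]], fingers=1)

```text
clock: 0.77
tool_pos: [0.3923, 0.4183, 0.1708]
orientation: [180.0, -0.0, -64.0]
force: [1.5, 1.3, 0.4]
opening: 0.0874
gripper_force: 0.0
```

```bash
python3 -c "
from h import *
go(.5758,.2336,.150,-63.6)"
```

```text
t 0.77 pos [0.3923 0.4183 0.1708] [179.98  -0.   -63.96] F [1.5 1.3 0.4] M [ 0.12 -0.12  0.04] op 0.0874 gf 0.0
row [ 2.465e+01 -8.380e+00  2.080e+00  2.000e-02 -0.000e+00 -3.600e-01]
```

In the tool's units: 23.6 cm / 100 = 0.236, -8 cm / 100 = -0.08.

Emit:
send_rows(plan=[[[0.236,-0.08,0.02,0,0,0],[0.236,-0.08,0.02,0,0,0],[0.236,-0.08,0.02,0,0,0],[0.236,-0.08,0.02,0,0,0],[0.236,-0.08,0.02,0,0,0],[0.236,-0.08,0.02,0,0,0],[0.236,-0.08,0.02,0,0,0],[0.236,-0.08,0.02,0,0,0]]])

```text
clock: 1.43
tool_pos: [0.5691, 0.2422, 0.1499]
orientation: [179.9, -0.0, -63.8]
force: [0.2, 0.6, 0.1]
opening: 0.0875
gripper_force: 0.0
```

Run:
```python
from h import *
import pickle
from plant import ctrl
go(.5758,.2336,.095,-63.6)
s=ctrl.snapshot("scene");t=ctrl.snapshot("top");pickle.dump((s,t),open("s1.pkl","wb"))
a=cv2.resize(s["img"][160:300,230:390,::-1],None,fx=2.5,fy=2.5,interpolation=cv2.INTER_CUBIC)
b=cv2.resize(t["img"][100:240,120:280,::-1],None,fx=2.5,fy=2.5,interpolation=cv2.INTER_CUBIC)
cv2.imwrite("pics/c1.png",np.hstack([a,b]))
```

```text
t 1.43 pos [0.5691 0.2422 0.1499] [ 1.7989e+02 -2.0000e-02 -6.3750e+01] F [0.2 0.6 0.1] M [0.15 0.03 0.02] op 0.0875 gf 0.0
row [ 1.06 -0.23  5.49  0.11 -0.02 -0.15]
```

View pics/c1.png

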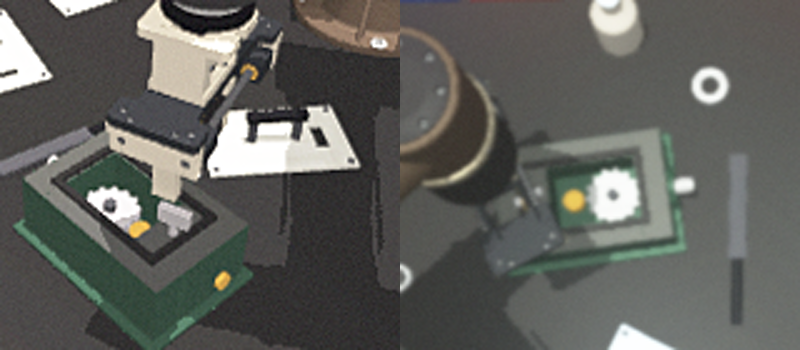

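The scene crop shows the gripper above the stud end, with one finger clear at (167,180) and the wing at (175,215). I'll check where the finger tips should appear.

Run:
```python
from h import *
import pickle
s,t=pickle.load(open("s1.pkl","rb"))
p=np.array([.5691,.2422,.1499]);d=np.array([.896,.445,0])
f=lambda s,P,o:((proj(s,P)-o)*2.5).round(0).tolist()
print("tcp,+,- scene crop",f(s,[p,p+.05*d,p-.05*d],[230,160]),"wing",f(s,[.5758,.2336,.114],[230,160]))
```

```text
tcp,+,- scene crop [[189.0, 181.0], [166.0, 215.0], [210.0, 149.0]] wing [[175.0, 205.0]]
```

The fingers sit where expected for an open gripper, with the tips slightly raised. Next I go part of the way down and let the arm settle.

In the tool's units: 2 cm / 100 = 0.02.

Emit:
send_rows(plan=[[[0,0,0.02,0,0,0],[0,0,0.02,0,0,0],[0,0,0.02,0,0,0],[0,0,0.02,0,0,0]]])

```text
clock: 1.87
tool_pos: [0.5679, 0.2456, 0.1318]
orientation: [-180.0, -0.0, -63.4]
force: [0.7, 1.1, 0.4]
opening: 0.0874
gripper_force: 0.0
```

```bash
python3 -c "
from h import *
go(.5758,.2336,.095,-63.6)"
```

```text
t 1.87 pos [0.5679 0.2456 0.1318] [-1.7998e+02 -1.0000e-02 -6.3400e+01] F [0.7 1.1 0.4] M [ 0.12 -0.05 -0.01] op 0.0874 gf 0.0
row [ 1.42 -0.17  3.68 -0.02 -0.01  0.2 ]
```

In the tool's units: 3.7 cm / 100 = 0.037, 1.4 cm / 100 = 0.014.

Emit:
send_rows(plan=[[[0.014,-0.002,0.005,0,0,0],[0.014,-0.002,0.02,0,0,0],[0.014,-0.002,0.037,0,0,0],[0.014,-0.002,0.037,0,0,0],[0.014,-0.002,0.037,0,0,0]]])

```text
clock: 2.28
tool_pos: [0.5762, 0.2325, 0.094]
orientation: [179.9, -0.0, -63.5]
force: [0.9, 1.1, 1.2]
opening: 0.0879
gripper_force: 0.0
```

Emit:
send_rows(plan=[[[0,0,0,0,0,0],[0,0,0,0,0,0],[0,0,0,0,0,0],[0,0,0,0,0,0],[0,0,0,0,0,0],[0,0,0,0,0,0],[0,0,0,0,0,0],[0,0,0,0,0,0]]], fingers=0)

```text
clock: 2.95
tool_pos: [0.5763, 0.2329, 0.0941]
orientation: [-180.0, 0.0, -63.5]
force: [1.2, 0.4, 0.6]
opening: 0.0398
gripper_force: 0.0
```

```bash
python3 -c "
from h import *
go(.5758,.2336,.095,7)"
```

```text
t 2.95 pos [0.5763 0.2329 0.0941] [-180.      0.    -63.51] F [1.2 0.4 0.6] M [ 0.04 -0.04 -0.01] op 0.0398 gf 0.0
row [-8.000e-02  2.000e-02 -9.000e-02 -0.000e+00  0.000e+00 -7.051e+01]
```

Emit:
send_rows(plan=[[[0,0,0,0,0,0],[0,0,0,0,0,0],[0,0,0,0,0,0],[0,0,0,0,0,0],[0,0,0,0,0,0],[0,0,0,0,0,0],[0,0,0,0,0,0],[0,0,0,0,0,0]]])

```text
clock: 3.62
tool_pos: [0.5763, 0.2329, 0.0941]
orientation: [180.0, -0.0, -63.5]
force: [1.0, 0.1, 0.0]
opening: -0.0001
gripper_force: 0.0
```

```bash
python3 -c "
from h import *
go(.5758,.2336,.095,7)"
```

```text
t 3.62 pos [0.5763 0.2329 0.0941] [180.    -0.   -63.51] F [1.  0.1 0. ] M [ 0.01 -0.    0.01] op -0.0001 gf 0.0
row [-9.000e-02  2.000e-02 -9.000e-02  0.000e+00 -0.000e+00 -7.051e+01]
```

The fingers shut on nothing, so I need a picture.

Run:
```python
from h import *
import pickle
from plant import ctrl
s=ctrl.snapshot("scene");t=ctrl.snapshot("top");pickle.dump((s,t),open("s2.pkl","wb"))
a=cv2.resize(s["img"][190:290,240:340,::-1],None,fx=5,fy=5,interpolation=cv2.INTER_CUBIC)
cv2.imwrite("pics/c2.png",a)
P=[[.5763,.2329,.0941],[.5758,.2336,.114],[.5763,.2329,.113]]
print(((proj(s,P)-[240,190])*5).round())
```

```text
[[296. 288.]
 [300. 260.]
 [298. 261.]]
```

View pics/c2.png

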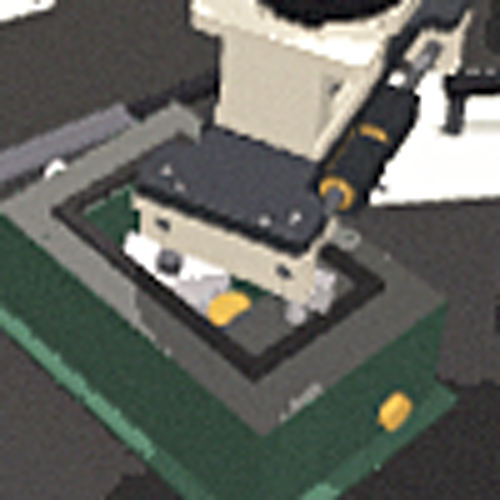

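Run:
```python
from h import *
import pickle
d=pickle.load(open("s0.pkl","rb"));s1=pickle.load(open("s1.pkl","rb"));s2=pickle.load(open("s2.pkl","rb"))
cr=lambda im:cv2.resize(im[222:262,275:325,::-1],None,fx=8,fy=8,interpolation=cv2.INTER_CUBIC)[:300]
tp=lambda im:cv2.resize(im[155:193,150:200,::-1],None,fx=8,fy=8,interpolation=cv2.INTER_CUBIC)[:300]
cv2.imwrite("pics/c3.png",np.vstack([np.hstack([cr(d["scene"]["img"]),cr(s1[0]["img"])]),np.hstack([cr(s2[0]["img"]),tp(s2[1]["img"])])]))
```

```text
(no output)
```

View pics/c3.png

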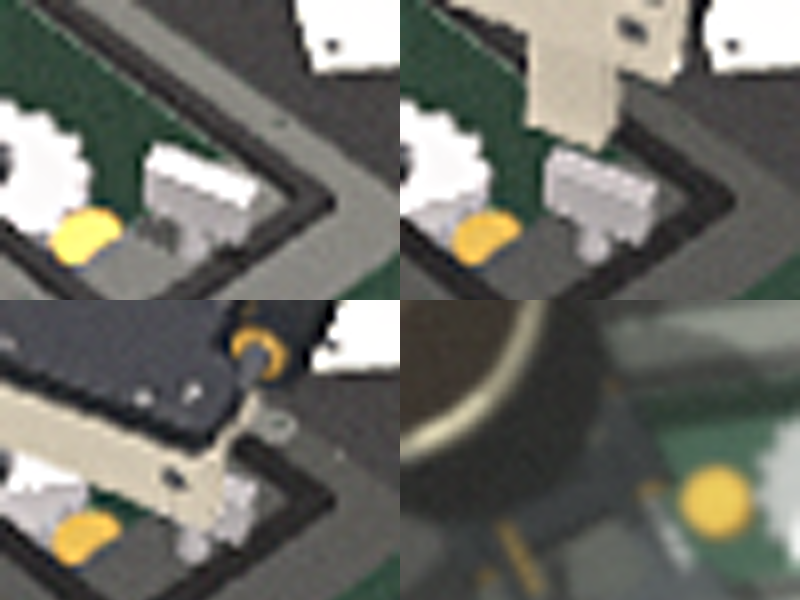

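Panel 3 shows the wing unturned, with its neck at (195,545), and the finger tips not on it. They may have passed above. I'll check the gripper's real height against the readings with two views.

Run:
```python
from h import *
import pickle
s1=pickle.load(open("s1.pkl","rb"));s2=pickle.load(open("s2.pkl","rb"))
x=np.array([.446,-.895,0]);y=np.array([-.895,-.446,0]);z=np.array([0,0,1])
for nm,s,p,o,f in(("c1",s1[0],np.array([.5687,.2435,.1499]),[230,160],2.5),("c2",s2[0],np.array([.5763,.2329,.0941]),[240,190],5)):
    for h in(.066,):
        print(nm,"body corners",[((proj(s,p+a*.039*x+b*.0965*y+h*z)[0]-o)*f).round().tolist() for a in(1,-1) for b in(-1,1)])
        print("  alt  ",[((proj(s,p+a*.0965*x+b*.039*y+h*z)[0]-o)*f).round().tolist() for a in(1,-1) for b in(-1,1)])
```

```text
c1 body corners [[106.0, 179.0], [199.0, 59.0], [192.0, 213.0], [275.0, 83.0]]
  alt   [[80.0, 118.0], [120.0, 72.0], [286.0, 194.0], [316.0, 138.0]]
c2 body corners [[131.0, 293.0], [314.0, 50.0], [294.0, 361.0], [459.0, 99.0]]
  alt   [[84.0, 170.0], [162.0, 77.0], [473.0, 323.0], [533.0, 211.0]]
```

In the tool's units: -6 cm / 100 = -0.06, -4 cm / 100 = -0.04, 49 degrees / 229.1831 = 0.2138.

Emit:
send_rows(plan=[[[0,0,-0.04,0,0,0],[0,0,-0.06,0,0,0.0305],[0,0,-0.06,0,0,0.0611],[0,0,-0.06,0,0,0.0916],[0,0,-0.06,0,0,0.1222],[0,0,-0.06,0,0,0.1527],[0,0,-0.06,0,0,0.1833],[0,0,-0.06,0,0,0.2138]]])

```text
clock: 4.38
tool_pos: [0.5763, 0.2329, 0.1541]
orientation: [180.0, 0.0, -112.9]
force: [-0.2, -0.2, 0.3]
opening: 0.0007
gripper_force: 0.0
```

In the tool's units: 10 degrees / 229.1831 = 0.0436.

Emit:
send_rows(plan=[[[0,0,0,0,0,0.0305],[0,0,0,0,0,0.0436],[0,0,0,0,0,0.0436],[0,0,0,0,0,0.0436]]])

```text
clock: 4.72
tool_pos: [0.5763, 0.2329, 0.1541]
orientation: [180.0, -0.0, -122.4]
force: [-0.4, 0.4, 0.3]
opening: 0.0005
gripper_force: 0.0
```

Run:
```python
from h import *
import pickle
from plant import ctrl
go(.5758,.2336,.095,-63.6)
p=ctrl.get_obs()["tool_pos"]
s=ctrl.snapshot("scene");pickle.dump(s,open("s3.pkl","wb"))
o=np.array([240,160])
a=cv2.resize(s["img"][160:280,240:370,::-1],None,fx=5,fy=5,interpolation=cv2.INTER_CUBIC)
cv2.imwrite("pics/c4.png",a[:600])
print(((proj(s,[p,p+[0,0,.066]])-o)*5).round())
```

```text
t 4.72 pos [0.5763 0.2329 0.1541] [ 180.     -0.   -122.39] F [-0.4  0.4  0.3] M [ 0.15 -0.12 -0.03] op 0.0005 gf 0.0
row [-3.000e-02  8.000e-02  5.910e+00  0.000e+00 -0.000e+00 -5.879e+01]
[[304. 350.]
 [314. 242.]]
```

View pics/c4.png

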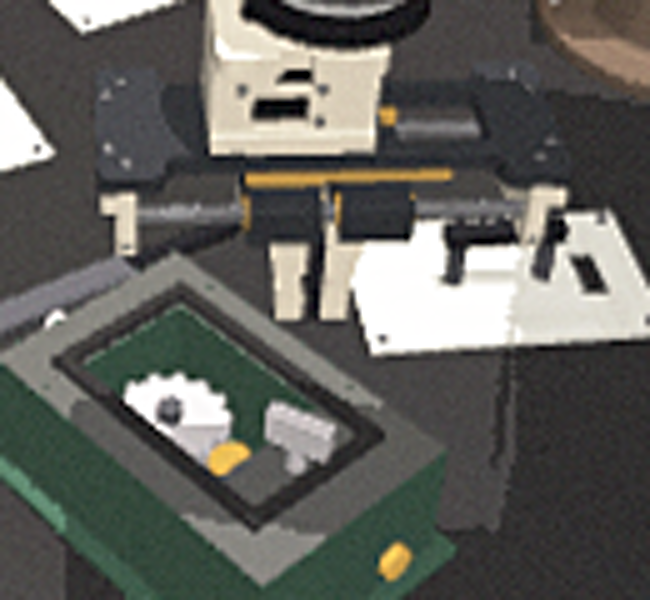

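The shut finger tips appear at (290,318) and (335,318), about 20 mm above the projected TCP (304,350). The true tips are therefore about 20 mm behind the reported TCP, which explains the miss over the wing top. I'll go back with that correction.

In the tool's units: -56 degrees / 229.1831 = -0.2443.

Emit:
send_rows(plan=[[[0,0,0,0,0,-0.0305],[0,0,0,0,0,-0.0611],[0,0,0,0,0,-0.0916],[0,0,0,0,0,-0.1222],[0,0,0,0,0,-0.1527],[0,0,0,0,0,-0.1833],[0,0,0,0,0,-0.2138],[0,0,0,0,0,-0.2443]]], fingers=0.6)

```text
clock: 5.43
tool_pos: [0.5763, 0.2329, 0.1541]
orientation: [180.0, -0.0, -66.0]
force: [-0.8, -0.4, 0.8]
opening: 0.0477
gripper_force: 0.0
```

In the tool's units: 8 cm / 100 = 0.08, 7 cm / 100 = 0.07, -3 degrees / 229.1831 = -0.0131.

Emit:
send_rows(plan=[[[0,0,0,0,0,-0.0131],[0,0,0.02,0,0,-0.0131],[0,0,0.04,0,0,-0.0131],[0,0,0.06,0,0,-0.0131],[0,0,0.07,0,0,-0.0131],[0,0,0.08,0,0,-0.0131],[0,0,0.08,0,0,-0.0131]]])

```text
clock: 6.02
tool_pos: [0.5755, 0.2324, 0.0722]
orientation: [179.8, -0.0, -63.5]
force: [0.3, -0.4, 0.3]
opening: 0.0526
gripper_force: 0.0
```

Emit:
send_rows(plan=[[[0,0,0,0,0,0],[0,0,0,0,0,0],[0,0,0,0,0,0],[0,0,0,0,0,0],[0,0,0,0,0,0],[0,0,0,0,0,0],[0,0,0,0,0,0],[0,0,0,0,0,0]]], fingers=0)

```text
clock: 6.68
tool_pos: [0.5777, 0.2337, 0.0745]
orientation: [-179.8, 0.0, -63.5]
force: [4.0, 1.6, -2.2]
opening: 0.0094
gripper_force: 30.0
```

```bash
python3 -c "
from h import *
go(.5758,.2336,.073,7)"
```

```text
t 6.68 pos [0.5777 0.2337 0.0745] [-1.7984e+02  1.0000e-02 -6.3490e+01] F [ 4.   1.6 -2.2] M [ 0.61 -1.56 -0.08] op 0.0094 gf 29.991400837898254
row [ -0.08   0.17   0.15  -0.15  -0.1  -70.49]
```

The wing is gripped at 9.4 mm opening. Now I turn it 70.5° counter-clockwise, re-centring 1.6 mm.

In the tool's units: -0.16 cm / 100 = -0.0016, -35 degrees / 229.1831 = -0.1527.

Emit:
send_rows(plan=[[[0,-0.0016,0,0,0,0],[0,-0.0016,0,0,0,-0.0218],[0,-0.0016,0,0,0,-0.0436],[0,-0.0016,0,0,0,-0.0654],[0,-0.0016,0,0,0,-0.0873],[0,-0.0016,0,0,0,-0.1091],[0,-0.0016,0,0,0,-0.1309],[0,-0.0016,0,0,0,-0.1527]]])

```text
clock: 7.35
tool_pos: [0.5786, 0.2344, 0.0745]
orientation: [-179.9, -0.0, -28.3]
force: [2.9, 2.3, -0.2]
opening: 0.01
gripper_force: 30.0
```

In the tool's units: -35.5 degrees / 229.1831 = -0.1549.

Emit:
send_rows(plan=[[[0,0,0,0,0,-0.0218],[0,0,0,0,0,-0.0436],[0,0,0,0,0,-0.0654],[0,0,0,0,0,-0.0873],[0,0,0,0,0,-0.1091],[0,0,0,0,0,-0.1309],[0,0,0,0,0,-0.1549],[0,0,0,0,0,-0.1549]]])

```text
clock: 8.02
tool_pos: [0.5789, 0.2356, 0.0745]
orientation: [-179.9, -0.2, 7.4]
force: [1.7, 6.6, -1.5]
opening: 0.0097
gripper_force: 30.0
```

```bash
python3 -c "
from h import *
go(.5758,.2336,.073,7)"
```

```text
t 8.02 pos [0.5789 0.2356 0.0745] [-1.7986e+02 -1.5000e-01  7.3600e+00] F [ 1.7  6.6 -1.5] M [ 2.08 -0.75 -0.  ] op 0.0097 gf 29.996564984321594
row [-0.33  0.16  0.15 -0.14 -0.15  0.36]
```

In the tool's units: -0.15 cm / 100 = -0.0015, 0.4 degrees / 229.1831 = 0.0017.

Emit:
send_rows(plan=[[[0,-0.0015,0,0,0,0.0017],[0,-0.0015,0,0,0,0.0017],[0,-0.0015,0,0,0,0.0017]]])

```text
clock: 8.27
tool_pos: [0.5788, 0.2356, 0.0745]
orientation: [-180.0, -0.1, 6.6]
force: [5.9, 1.6, -0.9]
opening: 0.01
gripper_force: 30.0
```

In the tool's units: -5 cm / 100 = -0.05, -2 cm / 100 = -0.02.

Emit:
send_rows(plan=[[[0,0,0,0,0,0],[0,0,0,0,0,0],[0,0,0,0,0,0],[0,0,0,0,0,0],[0,0,0,0,0,0],[0,0,0,0,0,0],[0,0,-0.02,0,0,0],[0,0,-0.05,0,0,0]]], fingers=0.6)

```text
clock: 8.93
tool_pos: [0.5754, 0.2338, 0.1214]
orientation: [179.8, 0.3, 6.6]
force: [0.9, -0.2, -0.4]
opening: 0.0512
gripper_force: 0.0
```

In the tool's units: 24 cm / 100 = 0.24, 20 cm / 100 = 0.2, 56 degrees / 229.1831 = 0.2443.

Emit:
send_rows(plan=[[[0,0,-0.04,0,0,0.0305],[0,0,-0.07,0,0,0.0611],[0,0.04,-0.07,0,0,0.0916],[0,0.08,-0.07,0,0,0.1222],[0,0.12,-0.07,0,0,0.1527],[0,0.16,-0.07,0,0,0.1833],[0,0.2,-0.07,0,0,0.2138],[0,0.24,-0.07,0,0,0.2443]]])

```text
clock: 9.6
tool_pos: [0.6049, -0.0051, 0.1944]
orientation: [-180.0, -0.0, -49.7]
force: [1.8, 0.6, -0.7]
opening: 0.0522
gripper_force: 0.0
```

```bash
cat > wing.py <<'E'
from h import *
def wing(t):
    x0,y0,x1,y1=155,160,187,197;f=4
    u=cv2.resize(t["img"][y0:y1,x0:x1],None,fx=f,fy=f,interpolation=cv2.INTER_CUBIC);g=cv2.cvtColor(u,cv2.COLOR_RGB2GRAY)
    for th in(165,180,195):
        for c in cv2.findContours((g>th).astype(np.uint8),cv2.RETR_EXTERNAL,cv2.CHAIN_APPROX_NONE)[0]:
            if cv2.contourArea(c)<300: continue
            P=ray(t,(c.reshape(-1,2)+.5)/f-.5+[x0,y0],.114)[:,:2]*1000;r=cv2.minAreaRect(P.astype(np.float32));print("wing",np.round(r,1) if 0 else (np.round(r[0],1),np.round(r[1],1),round(r[2],1)))
E
python3 - <<'E'
from wing import *
from plant import ctrl
import pickle
go(.529,-.228,.15,-98.8)
t=ctrl.snapshot("top");pickle.dump(t,open("s4.pkl","wb"));wing(t)
E
```

```text
t 9.6 pos [ 0.6049 -0.0051  0.1944] [-1.7998e+02 -1.0000e-02 -4.9730e+01] F [ 1.8  0.6 -0.7] M [ 0.09 -0.16 -0.02] op 0.0522 gf 0.0
row [ 1.211e+01  2.020e+01  4.430e+00 -2.000e-02  0.000e+00  4.907e+01]
```

In the tool's units: 20.2 cm / 100 = 0.202, 12.1 cm / 100 = 0.121, 49 degrees / 229.1831 = 0.2138.

Emit:
send_rows(plan=[[[0.121,0.202,0.044,0,0,0.2138],[0.121,0.202,0.044,0,0,0.2138],[0.121,0.202,0.044,0,0,0.2138],[0.121,0.202,0.044,0,0,0.2138],[0.121,0.202,0.044,0,0,0.2138],[0.121,0.202,0.044,0,0,0.2138],[0.121,0.202,0.044,0,0,0.2138],[0.121,0.202,0.044,0,0,0.2138]]])

```text
clock: 10.32
tool_pos: [0.5292, -0.2282, 0.1496]
orientation: [179.9, -0.0, -98.9]
force: [-0.1, 0.9, -0.8]
opening: 0.0527
gripper_force: 0.0
```

Emit:
send_rows(plan=[[[0,0,0,0,0,0],[0,0,0,0,0,0],[0,0,0,0,0,0]]])

```text
clock: 10.57
tool_pos: [0.531, -0.2257, 0.1503]
orientation: [-180.0, 0.0, -98.2]
force: [0.6, 0.8, -0.3]
opening: 0.053
gripper_force: 0.0
```

Run:
```python
from wing import *
from plant import ctrl
import pickle
go(.530,-.2275,.003,-98.8)
t=ctrl.snapshot("top");s=ctrl.snapshot("scene");pickle.dump((s,t),open("s5.pkl","wb"));wing(t)
a=cv2.resize(t["img"][140:220,145:225,::-1],None,fx=5,fy=5,interpolation=cv2.INTER_CUBIC)
b=cv2.resize(s["img"][120:220,190:290,::-1],None,fx=4,fy=4,interpolation=cv2.INTER_CUBIC)
cv2.imwrite("pics/c5.png",np.hstack([a,b]))
```

```text
t 10.57 pos [ 0.531  -0.2257  0.1503] [-179.97    0.    -98.19] F [ 0.6  0.8 -0.3] M [ 0.13 -0.03  0.03] op 0.053 gf 0.0
row [ 0.19  0.08 14.73 -0.03  0.    0.61]
wing (array([575.7, 233.4]), array([36.1, 13. ]), 7.4)
wing (array([575.7, 233.5]), array([34.7, 11.6]), 8.5)
wing (array([575.4, 233.5]), array([33.7, 10.5]), 9.1)
```

View pics/c5.png

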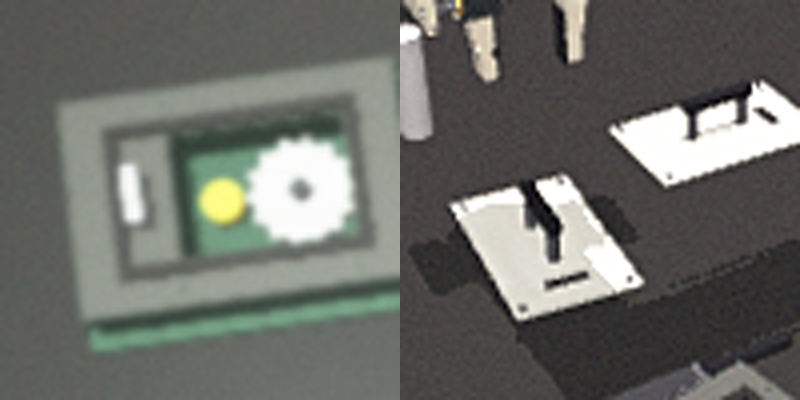

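The wing now lies straight across the housing, at (132,195) in the left crop, and is still centred. The gripper is above the cover with both fingers astride the handle line. Descending to grip.

In the tool's units: 14.7 cm / 100 = 0.147, 13.5 cm / 100 = 0.135, 0.6 degrees / 229.1831 = 0.0026.

Emit:
send_rows(plan=[[[0.002,0.001,0.03,0,0,0.0026],[0.002,0.001,0.06,0,0,0.0026],[0.002,0.001,0.09,0,0,0.0026],[0.002,0.001,0.12,0,0,0.0026],[0.002,0.001,0.135,0,0,0.0026],[0.002,0.001,0.147,0,0,0.0026],[0.002,0.001,0.147,0,0,0.0026],[0.002,0.001,0.147,0,0,0.0026]]])

```text
clock: 11.33
tool_pos: [0.5291, -0.228, 0.0028]
orientation: [179.9, -0.0, -98.9]
force: [0.4, 0.9, 0.7]
opening: 0.0527
gripper_force: 0.0
```

Emit:
send_rows(plan=[[[0,0,0,0,0,0],[0,0,0,0,0,0],[0,0,0,0,0,0],[0,0,0,0,0,0],[0,0,0,0,0,0],[0,0,0,0,0,0],[0,0,0,0,0,0],[0,0,0,0,0,0]]], fingers=0)

```text
clock: 12.0
tool_pos: [0.5295, -0.2285, 0.0034]
orientation: [-180.0, -0.0, -99.0]
force: [0.2, 0.7, 2.5]
opening: 0.0135
gripper_force: 30.0
```

```bash
python3 -c "
from h import *
go(.530,-.2275,.18,-98.8)"
```

```text
t 12.0 pos [ 0.5295 -0.2285  0.0034] [-179.96   -0.    -99.  ] F [0.2 0.7 2.5] M [ 0.21 -0.05  0.04] op 0.0135 gf 30.00059813261032
row [ -0.1   -0.04 -17.66  -0.04  -0.    -0.2 ]
```

In the tool's units: -15 cm / 100 = -0.15, -12 cm / 100 = -0.12.

Emit:
send_rows(plan=[[[0,0,-0.01,0,0,0],[0,0,-0.03,0,0,0],[0,0,-0.06,0,0,0],[0,0,-0.09,0,0,0],[0,0,-0.12,0,0,0],[0,0,-0.15,0,0,0],[0,0,-0.15,0,0,0],[0,0,-0.15,0,0,0]]])

```text
clock: 12.67
tool_pos: [0.5298, -0.2284, 0.155]
orientation: [-179.8, 0.0, -99.0]
force: [1.0, 0.1, -4.5]
opening: 0.0136
gripper_force: 30.0
```

```bash
python3 -c "
from h import *
go(.580,.174,.155,-83)"
```

```text
t 12.67 pos [ 0.5298 -0.2284  0.155 ] [-1.7981e+02  3.0000e-02 -9.9020e+01] F [ 1.   0.1 -4.5] M [ 0.23 -0.04  0.06] op 0.0136 gf 29.999114871025085
row [-4.053e+01  1.350e+00  2.000e-02 -1.900e-01  1.000e-02 -1.602e+01]
```

In the tool's units: -22 cm / 100 = -0.22, -19 cm / 100 = -0.19, -9 degrees / 229.1831 = -0.0393.

Emit:
send_rows(plan=[[[-0.015,0,0,0,0,0],[-0.04,0.001,0,0,0,-0.0044],[-0.07,0.002,0,0,0,-0.0131],[-0.1,0.003,0,0,0,-0.0218],[-0.13,0.004,0,0,0,-0.0262],[-0.16,0.005,0,0,0,-0.0305],[-0.19,0.006,0,0,0,-0.0349],[-0.22,0.007,0,0,0,-0.0393]]])

```text
clock: 13.33
tool_pos: [0.555, -0.0088, 0.1512]
orientation: [179.8, -0.0, -90.0]
force: [0.3, 0.0, -2.7]
opening: 0.014
gripper_force: 30.0
```

```bash
python3 -c "
from h import *
go(.580,.174,.155,-83)"
```

```text
t 13.33 pos [ 0.555  -0.0088  0.1512] [ 1.7979e+02 -3.0000e-02 -8.9990e+01] F [ 0.3  0.  -2.7] M [ 0.11 -0.2  -0.03] op 0.014 gf 29.998696446418762
row [-1.828e+01 -2.500e+00 -4.000e-01  2.100e-01 -1.000e-02 -6.990e+00]
```

In the tool's units: -17.8 cm / 100 = -0.178, -17 cm / 100 = -0.17, -7 degrees / 229.1831 = -0.0305.

Emit:
send_rows(plan=[[[-0.03,-0.004,0,0,0,-0.0044],[-0.06,-0.008,-0.001,0,0,-0.0087],[-0.09,-0.012,-0.001,0,0,-0.0131],[-0.12,-0.016,-0.001,0,0,-0.0175],[-0.15,-0.02,-0.001,0,0,-0.024],[-0.17,-0.023,-0.001,0,0,-0.0305],[-0.178,-0.024,-0.001,0,0,-0.0305],[-0.178,-0.024,-0.001,0,0,-0.0305]]])

```text
clock: 14.0
tool_pos: [0.5797, 0.1692, 0.152]
orientation: [179.8, -0.1, -82.9]
force: [-0.2, -0.1, -3.3]
opening: 0.0134
gripper_force: 30.0
```

Emit:
send_rows(plan=[[[0,0,0,0,0,0],[0,0,0,0,0,0],[0,0,0,0,0,0],[0,0,0,0,0,0]]])

```text
clock: 14.33
tool_pos: [0.5806, 0.1669, 0.154]
orientation: [180.0, -0.0, -83.1]
force: [-0.3, 0.4, -3.5]
opening: 0.0139
gripper_force: 30.0
```

Run:
```python
from h import *
from plant import ctrl
import pickle
go(.583,.176,.155,-83)
t=ctrl.snapshot("top");s=ctrl.snapshot("scene");pickle.dump((s,t),open("s6.pkl","wb"))
a=cv2.resize(t["img"][120:220,135:255,::-1],None,fx=4,fy=4,interpolation=cv2.INTER_CUBIC)[:,:400]
b=cv2.resize(s["img"][160:300,220:360,::-1],None,fx=2.857,fy=2.857,interpolation=cv2.INTER_CUBIC)[:400,:400]
cv2.imwrite("pics/c6.png",np.hstack([a,b]))
```

```text
t 14.33 pos [0.5806 0.1669 0.154 ] [179.98  -0.   -83.09] F [-0.3  0.4 -3.5] M [ 0.08 -0.07  0.03] op 0.0139 gf 29.99921679496765
row [-0.87 -0.35 -0.1   0.02 -0.   -0.09]
```

View pics/c6.png

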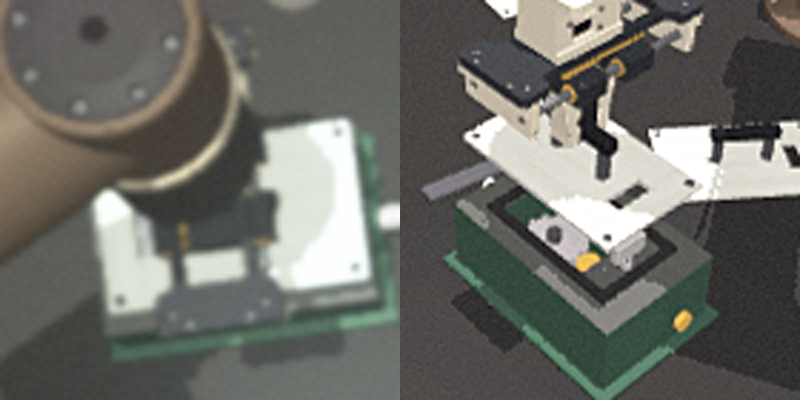

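The cover hangs level above the housing. In the scene crop the slot is at (630,195) and the wing at (628,248). In the top crop the cover's right edge is near (360,210) and its left edge near (103,260). I'll measure the pose from its edges in both views.

```bash
cat > edges.py <<'E'
from h import *
import pickle
def edges(s,c,yaw,spec,half,span=12):
    a=np.radians(yaw);ex=np.array([np.cos(a),np.sin(a),0]);ey=np.array([-ex[1],ex[0],0]);im=s["img"].astype(np.float32)
    for nm,(u,v,h) in{"+x":(ex,ey,half[0]),"-x":(-ex,ey,half[0]),"+y":(ey,ex,half[1]),"-y":(-ey,ex,half[1])}.items():
        r=[]
        for o in spec.get(nm,[]):
            k=np.arange(h-span,h+span,.5);uv=proj(s,c+np.outer(k/1e3,u)+v*o/1e3).astype(np.float32)
            p=cv2.remap(im,uv[:,0],uv[:,1],cv2.INTER_LINEAR).reshape(len(k),3);q=np.abs(p[6:]-p[:-6]).sum(1);i=q.argmax()
            r.append((float(k[3:-3][i]-h),int(q[i])))
        print(nm,r)
def darkblob(s,c,yaw,size,z,th=110):
    pass
E
python3 - <<'E'
from edges import *
s,t=pickle.load(open("s6.pkl","rb"))
c=np.array([.5806,.1669,.1556])
print("top");edges(t,c,97,{"+x":[20,30,40],"-x":[-45,-25,0,25,45],"+y":[-80,-60,60,80],"-y":[-80,-60,-40]},(90,56))
print("scene");edges(s,c,97,{"+x":[-45,-25,25,45],"-x":[-45,-25,0,25],"+y":[-60,-30,0,30,60,80],"-y":[20,40,60,80]},(90,56))
# slot in scene
f=6;x0,y0,x1,y1=285,215,325,242
g=cv2.cvtColor(cv2.resize(s["img"][y0:y1,x0:x1],None,fx=f,fy=f,interpolation=cv2.INTER_CUBIC),cv2.COLOR_RGB2GRAY)
w=(-1,)
for q in cv2.findContours((g<120).astype(np.uint8),cv2.RETR_EXTERNAL,cv2.CHAIN_APPROX_NONE)[0]:
    if cv2.contourArea(q)<200: continue
    P=ray(s,(q.reshape(-1,2)+.5)/f-.5+[x0,y0],.1556)[:,:2]*1e3;r=cv2.minAreaRect(P.astype(np.float32));print("slot",np.round(r[0],1),np.round(r[1],1),round(r[2],1))
E
```

```text
top
+x [(0.5, 155), (1.5, 179), (1.0, 154)]
-x [(1.5, 215), (2.0, 270), (1.5, 263), (1.0, 230), (1.0, 235)]
+y [(2.0, 198), (3.5, 195), (1.0, 133), (1.5, 142)]
-y [(0.5, 217), (0.5, 218), (-1.0, 175)]
scene
+x [(2.5, 182), (2.0, 207), (6.0, 269), (-10.0, 269)]
-x [(-1.5, 358), (-0.5, 330), (9.5, 22), (-10.0, 304)]
+y [(-6.0, 94), (-6.0, 563), (0.0, 377), (1.5, 345), (-3.0, 81), (-6.0, 239)]
-y [(5.0, 282), (2.5, 188), (3.0, 165), (4.5, 332)]
slot [562.8 266.4] [36.4 49.7] 56.2
slot [576.  227.7] [34.7 12.8] 6.7
slot [572.4 189.3] [29.1 11.4] 48.9
```

In the tool's units: 2.7 cm / 100 = 0.027, -0.87 cm / 100 = -0.0087.

Emit:
send_rows(plan=[[[-0.004,-0.002,0,0,0,0],[-0.0087,-0.0042,0,0,0,0],[-0.0087,-0.0042,0.01,0,0,0],[-0.0087,-0.0042,0.02,0,0,0],[-0.0087,-0.0042,0.027,0,0,0],[-0.0087,-0.0042,0.027,0,0,0],[-0.0087,-0.0042,0.027,0,0,0],[-0.0087,-0.0042,0.027,0,0,0]]])

```text
clock: 15.1
tool_pos: [0.584, 0.177, 0.1271]
orientation: [180.0, -0.0, -83.0]
force: [-0.0, 0.7, -3.5]
opening: 0.014
gripper_force: 30.0
```

Run:
```python
from edges import *
from plant import ctrl
go(.584,.1761,.122,-83)
p=ctrl.get_obs()["tool_pos"];t=ctrl.snapshot("top");s=ctrl.snapshot("scene");pickle.dump((s,t),open("s7.pkl","wb"))
z=p[2]-.0034+.005;c=np.array([.5829,.1761,z])
print("top");edges(t,c,97,{"+x":[20,30,40],"-x":[-45,-25,0,25,45],"+y":[-80,-60,60,80],"-y":[-80,-60,-40]},(90,56))
c=np.array([.5829,.1761,z])+[.0028,.0013,0]
print("scene");edges(s,c,97,{"+x":[-45,-25,-10],"-y":[40,60,80]},(90,56))
f=6;x0,y0,x1,y1=280,215,325,250
g=cv2.cvtColor(cv2.resize(s["img"][y0:y1,x0:x1],None,fx=f,fy=f,interpolation=cv2.INTER_CUBIC),cv2.COLOR_RGB2GRAY)
for q in cv2.findContours((g<120).astype(np.uint8),cv2.RETR_EXTERNAL,cv2.CHAIN_APPROX_NONE)[0]:
    if cv2.contourArea(q)<200: continue
    P=ray(s,(q.reshape(-1,2)+.5)/f-.5+[x0,y0],z)[:,:2]*1e3;r=cv2.minAreaRect(P.astype(np.float32));print("slot",np.round(r[0],1),np.round(r[1],1),round(r[2],1))
```

```text
t 15.1 pos [0.584  0.177  0.1271] [ 1.8e+02 -2.0e-02 -8.3e+01] F [-0.   0.7 -3.5] M [ 0.09 -0.04 -0.01] op 0.014 gf 29.999267756938934
row [ 0.09  0.01  0.51  0.   -0.02 -0.  ]
top
+x [(2.0, 165), (1.0, 156), (2.0, 214)]
-x [(0.5, 185), (0.5, 227), (0.0, 201), (-0.5, 181), (0.0, 175)]
+y [(2.0, 168), (2.0, 186), (-0.5, 103), (0.0, 153)]
-y [(1.5, 243), (1.5, 280), (1.5, 183)]
scene
+x [(4.0, 491), (4.0, 436), (4.5, 406)]
-x []
+y []
-y [(9.5, 394), (10.0, 261), (1.0, 294)]
slot [554.9 281. ] [54.5 25.1] 6.4
slot [579.5 237.4] [34.5 12.3] 4.2
slot [517.6 246.4] [11.2  9.2] 48.1
slot [525.  189.2] [37.6 27.5] 60.5
slot [562.2 180.9] [71.3 30.8] 70.3
```

In the tool's units: 1.4 cm / 100 = 0.014, 0.11 cm / 100 = 0.0011, -0.4 degrees / 229.1831 = -0.0017.

Emit:
send_rows(plan=[[[0.0011,0.0004,0,0,0,-0.0017],[0.0011,0.0004,0.004,0,0,-0.0017],[0.0011,0.0004,0.008,0,0,-0.0017],[0.0011,0.0004,0.011,0,0,-0.0017],[0.0011,0.0004,0.013,0,0,-0.0017],[0.0011,0.0004,0.014,0,0,-0.0017],[0.0011,0.0004,0.014,0,0,-0.0017]]])

```text
clock: 15.78
tool_pos: [0.5834, 0.1758, 0.1126]
orientation: [180.0, -0.0, -82.6]
force: [0.5, 0.1, -3.9]
opening: 0.0138
gripper_force: 30.0
```

```bash
python3 -c "
from h import *
go(.584,.1761,.092,-83)"
```

```text
t 15.78 pos [0.5834 0.1758 0.1126] [ 1.7996e+02 -2.0000e-02 -8.2610e+01] F [ 0.5  0.1 -3.9] M [ 0.06 -0.04  0.05] op 0.0138 gf 29.999169409275055
row [-0.02 -0.06  2.06  0.04 -0.02  0.39]
```

No contact 5 mm past the wing top, so the wing is in the slot. Continuing down.

In the tool's units: 1 cm / 100 = 0.01, 0.9 cm / 100 = 0.009.

Emit:
send_rows(plan=[[[0,0,0.003,0,0,0],[0,0,0.006,0,0,0],[0,0,0.009,0,0,0],[0,0,0.01,0,0,0],[0,0,0.01,0,0,0]]])

```text
clock: 16.2
tool_pos: [0.5833, 0.1758, 0.1026]
orientation: [180.0, -0.0, -82.6]
force: [0.1, 0.7, -3.8]
opening: 0.0141
gripper_force: 30.0
```

In the tool's units: 1.1 cm / 100 = 0.011, 0.9 cm / 100 = 0.009.

Emit:
send_rows(plan=[[[0,0,0.003,0,0,0],[0,0,0.006,0,0,0],[0,0,0.009,0,0,0],[0,0,0.011,0,0,0],[0,0,0.011,0,0,0]]])

```text
clock: 16.62
tool_pos: [0.5832, 0.1758, 0.0914]
orientation: [179.9, -0.0, -82.6]
force: [0.1, 0.1, -3.4]
opening: 0.0138
gripper_force: 30.0
```

```bash
python3 -c "
from h import *
go(.5835,.176,.0834,-83)"
```

```text
t 16.62 pos [0.5832 0.1758 0.0914] [ 1.7995e+02 -2.0000e-02 -8.2610e+01] F [ 0.1  0.1 -3.4] M [ 0.08 -0.05 -0.02] op 0.0138 gf 29.999291002750397
row [-0.02 -0.03  0.8   0.05 -0.02  0.39]
```

Run:
```python
from edges import *
from plant import ctrl
t=ctrl.snapshot("top");s=ctrl.snapshot("scene");pickle.dump((s,t),open("s8.pkl","wb"))
for n,q,o in(("top",t,[0,0,0]),("scene",s,[.0028,.0015,0])):
    print(n);edges(q,np.array([.5829,.1761,.093])+o,97,{"+x":[-40,-20,20,30,40],"-x":[-45,-25,0,25,45],"+y":[-80,-60,60,80],"-y":[-80,-60,-40,40,60,80]},(90,56),8)
```

```text
top
+x [(-2.5, 9), (0.0, 203), (1.0, 170), (1.0, 135), (0.5, 156)]
-x [(0.5, 143), (1.0, 139), (0.5, 144), (2.5, 141), (3.0, 129)]
+y [(1.0, 131), (3.0, 133), (0.5, 138), (3.5, 132)]
-y [(1.0, 158), (1.0, 179), (1.0, 127), (0.5, 6), (6.0, 56), (6.0, 69)]
scene
+x [(2.5, 311), (2.5, 455), (1.5, 236), (1.5, 239), (2.0, 219)]
-x [(1.5, 354), (4.5, 196), (4.0, 27), (-6.5, 16), (1.0, 69)]
+y [(-1.0, 112), (-4.5, 142), (1.5, 266), (-3.0, 257)]
-y [(-6.5, 318), (0.5, 306), (2.5, 213), (1.5, 321), (1.0, 302), (1.0, 318)]
```

In the tool's units: 0.8 cm / 100 = 0.008, 0.6 cm / 100 = 0.006.

Emit:
send_rows(plan=[[[0,0,0.002,0,0,0],[0,0,0.004,0,0,0],[0,0,0.006,0,0,0],[0,0,0.008,0,0,0],[0,0,0.008,0,0,0],[0,0,0.008,0,0,0]]])

```text
clock: 17.22
tool_pos: [0.584, 0.1761, 0.0848]
orientation: [-179.9, 0.0, -82.6]
force: [-3.3, -0.1, 5.4]
opening: 0.0136
gripper_force: 30.0
```

Alignment is within about 1 mm in both views, and the seal is giving. Pressing on.

In the tool's units: 0.4 cm / 100 = 0.004, 0.2 cm / 100 = 0.002.

Emit:
send_rows(plan=[[[0,0,0.002,0,0,0],[0,0,0.004,0,0,0],[0,0,0.004,0,0,0],[0,0,0.004,0,0,0]]])

```text
clock: 17.55
tool_pos: [0.584, 0.1761, 0.0833]
orientation: [-179.9, 0.0, -82.5]
force: [-10.7, -0.4, 23.0]
opening: 0.014
gripper_force: 30.0
```

```bash
python3 -c "
from h import *
go(.5835,.176,.0834,-82.6)"
```

```text
t 17.55 pos [0.584  0.1761 0.0833] [-1.7987e+02  1.0000e-02 -8.2550e+01] F [-10.7  -0.4  23. ] M [-0.17  3.94 -0.01] op 0.014 gf 30.005115866661072
row [ 0.01  0.06 -0.01 -0.13  0.01  0.05]
```

In the tool's units: 0.15 cm / 100 = 0.0015, -0.05 cm / 100 = -0.0005.

Emit:
send_rows(plan=[[[0,0.0015,-0.0005,0,0,0],[0,0.0015,-0.0005,0,0,0],[0,0.0015,-0.0005,0,0,0],[0,0.0015,-0.0005,0,0,0],[0,0.0015,-0.0005,0,0,0],[0,0.0015,-0.0005,0,0,0]]])

```text
clock: 18.05
tool_pos: [0.5841, 0.1762, 0.0833]
orientation: [-179.7, 0.0, -82.5]
force: [-2.1, -0.9, 14.0]
opening: 0.0139
gripper_force: 30.0
```

Run:
```python
from edges import *
from plant import ctrl
go(.5835,.176,.0834,-82.6)
t=ctrl.snapshot("top");s=ctrl.snapshot("scene")
a=cv2.resize(t["img"][120:220,135:235,::-1],None,fx=4,fy=4,interpolation=cv2.INTER_CUBIC)
b=cv2.resize(s["img"][190:290,230:330,::-1],None,fx=4,fy=4,interpolation=cv2.INTER_CUBIC)
cv2.imwrite("pics/c7.png",np.hstack([a,b]))
for n,q,o in(("top",t,[0,0,0]),("scene",s,[.0028,.0015,0])):
    print(n);edges(q,np.array([.5829,.1761,.085])+o,97,{"+x":[-20,20,30,40],"-x":[-45,-25,0,25,45],"+y":[-80,-60,60,80],"-y":[-80,-60,-40,40,60,80]},(90,56),6)
```

```text
t 18.05 pos [0.5841 0.1762 0.0833] [-1.7974e+02  3.0000e-02 -8.2550e+01] F [-2.1 -0.9 14. ] M [-0.48  1.11 -0.08] op 0.0139 gf 30.003392100334167
row [ 0.01  0.06 -0.01 -0.26  0.03  0.05]
top
+x [(0.5, 151), (1.5, 130), (0.5, 162), (1.5, 141)]
-x [(0.0, 133), (0.5, 131), (0.0, 123), (2.5, 148), (2.5, 136)]
+y [(2.0, 140), (2.0, 144), (0.0, 141), (2.5, 126)]
-y [(2.5, 158), (2.5, 176), (-0.5, 125), (4.0, 8), (4.0, 75), (4.0, 69)]
scene
+x [(2.5, 299), (2.5, 243), (2.5, 254), (3.0, 233)]
-x [(1.5, 224), (0.5, 169), (-3.5, 20), (0.0, 6), (-1.5, 70)]
+y [(-3.0, 36), (-4.5, 180), (1.0, 240), (-2.5, 232)]
-y [(2.0, 237), (3.0, 305), (2.5, 192), (1.0, 290), (0.5, 264), (0.5, 263)]
```

View pics/c7.png

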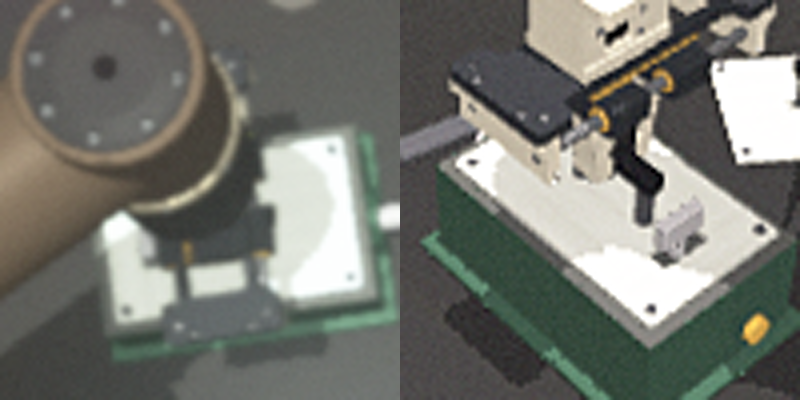

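The wing stands up through the slot at (680,232) in the scene crop, and the cover lies flat with an even frame margin all round. A little more push for margin, then I hand in.

Emit:
send_rows(plan=[[[0,-0.0005,0.0005,0,0,0],[0,-0.0005,0.0005,0,0,0],[0,-0.0005,0.0005,0,0,0],[0,-0.0005,0.0005,0,0,0],[0,-0.0005,0.0005,0,0,0],[0,-0.0005,0.0005,0,0,0]]])

```text
clock: 18.65
tool_pos: [0.5841, 0.1762, 0.0833]
orientation: [-179.8, 0.0, -82.5]
force: [-6.1, -0.9, 19.5]
opening: 0.0138
gripper_force: 30.0
```

```bash
python3 -c "
from h import *
from plant import ctrl
go(.5835,.176,.0834,-82.6)
o=ctrl.get_obs()
if 10<o['force'][2]<35 and o['tool_pos'][2]<.084: print(ctrl.close_job())"
```

```text
t 18.65 pos [0.5841 0.1762 0.0833] [-1.7978e+02  2.0000e-02 -8.2540e+01] F [-6.1 -0.9 19.5] M [-0.35  2.41  0.02] op 0.0138 gf 30.004398822784424
row [ 0.01  0.06 -0.01 -0.22  0.02  0.06]
the job is handed in; nothing more can be done
None
```

I turned the wing straight across, fitted the farthest cover over it and handed the job in at about 18.7 s; the arm was still holding the cover down at about 20 N, with the tool at the height for a flat seal (no verdict came back).

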